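Shut the egg box and wedge it

ROBOT

A 7-joint arm with a two-finger parallel gripper is mounted at the origin on a cart in front of the work surface, level with it; the furniture and walls round the work are solid. World frame = base frame: x ahead of the robot, y to its left, z up, the work surface at z = 0. Lengths are in m, angles in rad, forces in N, time in s.
With the tool pointing down it reaches from about 0.35 to 0.9 m from the base axis. Payload 7.2 kg.
Tool frame: the origin (TCP) lies between the finger pads; the fingertips stand 25 mm ahead of it and the grasp point (between the pads) lies 6 mm ahead of it; z points along the fingers, x is the direction in which the jaws open and shut, and the axes are right-handed (so a half turn about z gives the same grasp; the last joint's range is limited). The gripper opens to 88 mm and grips with 3 to 60 N. Pads are 20 mm wide; open, the fingers measure 115 mm over their backs; the gripper's body (75 mm by 178 mm) begins 61 mm behind the grasp point.
Start: joints at [1.272, 0.411, -0.013, 1.596, 0.006, 1.134, -0.082], TCP at [0.143, -0.608, 0.248] pointing down, gripper open.
Joint ranges: [-2.95, 2.95], [-0.29, 1.99], [-1.47, 1.44], [0.14, 2.54], [-1.03, 4.17], [0.13, 1.85], [-2.86, 2.86]. Speed limits (rad/s): [2.39, 2.39, 3.01, 3.01, 3.14, 3.14, 3.14].

INTERFACE

Orientations are given as a unit quaternion [x, y, z, w].
In Python, from rig import readout, optics, bot, boxes_of, mark_of gives the robot as it stands. The module is installed in compiled form; this text tells all that it offers.
- The arm moves only by the shell command python3 -m jog 'ROWS'. ROWS is text: rows parted by semicolons, each of 7 numbers parted by spaces: the shift along the tool's x, y, z in m, then the turn, a rotation vector about the tool's x, y, z in rad, then the opening, from -1 (shut) to 1 (fully open), so that 0 is half open. A call has exactly 8 rows; each row is the pose to reach, as a shift and turn from the pose commanded when the call began, along the tool's axes at that moment; what a row does not reach only later rows make up. A row lasts 1/12 s, in which the tool goes at most 41.7 mm and 7.16 degrees, less where a joint would pass 70% of its speed; a pose out of reach is approached as far as the arm can. A call with a gripper value outside its range is refused whole. The fingers move at their own pace and stop on an object; the grip force is fixed at half the most. Time passes only in rows, so rows that repeat a pose let the fingers close, or fill a call up. It gives the time, the measured TCP pose, the force and the opening at its end, in the units of the state.
- readout.get_state(): the state, without advancing time (a new reading comes with each control period).
- optics.get_image(name): name is "scene" or "top" or "wrist"; returns the picture (420x560x3 uint8, blue, green, red); there is no depth.
- optics.camera_params(name): a dict with "fx", "fy", "cx", "cy" (pixels), "k1" (the pictures are not rectified: a ray, as slopes to the right and down, at radius r is drawn at 1 + k1 r^2 times it, then the intrinsics apply), "R" (3x3) and "t" (3): a world point X has camera coordinates R X + t; the wrist camera has in their place "T_tool_cam" (4x4, takes a point from camera to tool coordinates, whose origin is the TCP and whose axes are the tool frame's). Camera axes: x right, y down, z forward; pixel columns grow to the right and rows downward; lengths in m; the calibration is good to about 2 mm. A picture is of the moment at which its call begins: read the wrist's pose just before it. camera_params takes no time and is no camera call.
- bot.hand_in(): hands the job in, once; it reports no verdict.
Trained networks look in the newest picture that a camera, given by its name, has taken for a name from the list of things; names that differ only in an ending like _2 or _b are one class to them, and where a whole thing is asked for, a point or a joint stands for the part that bears it (a point fixed in the world has none). Each returns a list of dicts, best first, with "conf" (0 to 1); they miss things now and then, are a little off and sometimes report something else, mostly with a low value. They report only what shows in the picture. A call takes as long as a camera call. They do not tell look-alikes from the thing itself.
- boxes_of(name, camera): "box" ([left, top, right, bottom] in pixels, round what is visible of it).
- mark_of(name, camera): "uv" ([column, row] in pixels: a listed point, or the origin of a listed thing).
The state is a dict: "time": time; "qpos": joint angles; "joint_vel": joint speeds; "joint_efforts": joint torques, N m; "eef_pos": TCP position; "orientation": TCP orientation; "wrist_force": force on the tool from outside, world axes, zero at the start; "moment": the same for the moment, N m; "grip_width": opening from 0.0 (shut) to 1.0 (fully open).
Only numpy, scipy, OpenCV 4.12 (cv2) and the standard library are available. Lean on these libraries where they do the work, as an engineer would, in place of code of your own. Each camera call takes 0.05 s, during which the arm holds its last target.

TASK

Breakfast is over: shut the wooden egg box. Fold its short flap down first, then the long slotted flap over it so that the steel bail comes up through the slot; lay the wooden wedge flat on the closed flap, lined up in front of the bail with its thin end pointing into it, and let go of it. Then push the wedge by its thick end under the bail until the bail has risen all the way and the wedge jams tight, and leave everything else on the counter alone.

Things in the scene. Friction and masses are not known exactly. Their poses are not given: they have to be found in the camera images.
- box: Open-topped light wooden box holding brown eggs, fixed to the worktop; 190 mm along its x, 240 mm along its y, walls 10 mm thick and 78 mm high. Origin: centre of its underside, on the worktop. Its x axis points away from the robot, give or take 0.25 rad, y to the left, z up.
- flap_inner (a joint): Short plywood flap (166 mm along the box's x, 85 mm from hinge to free edge, 6 mm thick), angle in rad: 0 = shut and level, its top face flush with the walls; about 1.6 = upright; more = leaning outward. Hinge line along the box's x at y = +110 mm, z = 78 mm in the box frame (the hinge lies in the face that is the top when shut). Stiff hinge (0.04 N m): the flap stays upright where it is left.
- flap_outer (a joint): Long plywood flap with a slot (190 mm along the box's x, 165 mm from hinge to free edge, 6 mm thick), angle in rad: 0 = shut, lying on the walls with its top face 84 mm above the worktop; about 1.6 = upright; more = leaning outward. Hinge line along the box's x at y = -120 mm, z = 78 mm in the box frame (in the face that is the underside when shut). Its slot, 16 mm wide, runs along the box's y at box x = +25 mm and lets the bail through. Stiff hinge (0.10 N m).
- bail (a joint): Rise of the sprung steel bail in m: 0 = down at rest, 0.005 = risen against its stop. Pushed down by a spring of about 2 N at rest and 4 N at the stop.
- bail_mid (a point): Middle of the underside of the bail's crossbar. The bail is an upturned U of 8 mm round steel bar across the box's y, crossbar underside 104 mm above the worktop at rest, so 20 mm above the shut long flap; clear width between its legs 72 mm; its top is 112 mm above the worktop. A thing pushed under it travels along the box's +x.
- wedge_center (a point): Centre of the loose plain wooden wedge, 110 mm long (x), 50 mm wide (y), about 0.1 kg, smooth (friction about 0.4); flat underside, 11 mm below this point when it lies flat. It is 34 mm thick at its upright thick end (x = -55 mm) and tapers evenly to 10 mm at its thin end (x = +55 mm).
- wedge_tip (a point): Middle of the wedge's thin end, at half its thickness there (x = +55 mm from the wedge's centre, 5 mm above its underside). Pushed in along the box, the wedge first touches the bail with its centre 9 mm short of the bail and reaches the stop with it about 14 mm beyond; this takes up to about 10 N, rising sharply at the stop.
- jar_right: Preserve jar with a screw lid, 60 mm wide, 75 mm high; bystander. Origin: centre of its underside.
- jar_front: Preserve jar with a screw lid, 60 mm wide, 75 mm high; bystander. Origin: centre of its underside.
- mill_tall: Turned wooden mill, 52 mm wide, 160 mm high; bystander behind the box. Origin: centre of its underside.
- mill_short: Turned wooden mill, 52 mm wide, 140 mm high; bystander behind the box. Origin: centre of its underside.
Things that resemble listed ones, but are neither listed nor needed, are in the scene too. What is meant by the part that bears wedge_center is not yellow, and is the larger of those in its own colour.

How it is judged:
On the way, in this order (a step that is already met when the one before it is completed fails the run):
1. the short flap is shut while the long one is still open (value of joint flap_inner below 0.08 rad and value of joint flap_outer above 0.6 rad), for 0.2 s.
2. the long flap is shut over it (value of joint flap_inner below 0.08 rad and value of joint flap_outer below 0.06 rad), for 0.2 s.
3. the wedge lies free and flat on the shut flap, lined up with the bail, thin end towards it, the bail not yet raised (all of step 2 and value of joint bail below 0.001 m and angle between the x axis of wedge_center and the x axis of box, either way round below 0.3 rad and angle between wedge_center's own z axis and vertical below 0.15 rad and y of wedge_center in the frame of box between -0.05 and 0 m and z of wedge_center in the frame of box between 0.085 and 0.11 m and x of wedge_tip in the frame of box above -0.03 m and x of wedge_center in the frame of box between -0.085 and 0.02 m and contact force between the fingers and wedge below 0.05 N), for 0.2 s.
4. the wedge is under the bail and has raised it (all of step 2 and value of joint bail above 0.0042 m and angle between the x axis of wedge_center and the x axis of box, either way round below 0.3 rad and angle between wedge_center's own z axis and vertical below 0.15 rad and y of wedge_center in the frame of box between -0.05 and 0 m and z of wedge_center in the frame of box between 0.085 and 0.11 m and x of wedge_center in the frame of box between 0.02 and 0.06 m), for 0.2 s.
At the end, for the whole second after the job is handed in: Short flap shut within 0.08 rad, long one within 0.06; wedge at rest flat on it (0.15 rad), thin end first, along the box within 0.3 rad, its centre 5 mm short to 35 mm past the bail and within 25 mm of its middle sideways; bail raised over 4.2 of its 5 mm, pressing over 1.5 N on the wedge (all of step 4 and x of wedge_tip in the frame of box above -0.03 m and contact force between wedge and bail above 1.5 N and linear speed of wedge below 0.01 m/s); the robot touches nothing.
It fails at once if a jar is shoved or knocked over (distance of jar_right from where it was at the start of the episode above 0.04 m or angle between jar_right's own z axis and vertical above 0.5 rad).
It fails at once if a jar is shoved or knocked over (distance of jar_front from where it was at the start of the episode above 0.04 m or angle between jar_front's own z axis and vertical above 0.5 rad).
It fails at once if a mill is shoved or knocked over (distance of mill_tall from where it was at the start of the episode above 0.04 m or angle between mill_tall's own z axis and vertical above 0.5 rad).
It fails at once if a mill is shoved or knocked over (distance of mill_short from where it was at the start of the episode above 0.04 m or angle between mill_short's own z axis and vertical above 0.5 rad).
It also fails if it takes over 72 s, if anything falls off the work surface, if the arm or the gripper's body presses on something with over 40 N, if the wrist force passes 120 N, or if a joint passes its speed limit or range.

## Working session

There is one attempt and no reset: what is moved stays moved. The work goes in short steps, Python scripts to look and compute and a shell command to move; the robot and the scene stay as the last step left them, time stands still between calls to the robot, and variables do not carry over. Pictures are saved under pics/ and viewed, and the job is handed in when it is done.

```bash
mkdir -p pics; cat > h.py <<'E'
import numpy as np, cv2
from rig import readout, optics, bot, boxes_of, mark_of
from scipy.spatial.transform import Rotation as Rn
def pose():
    s=readout.get_state(); return np.array(s['eef_pos']),Rn.from_quat(s['orientation']).as_matrix(),s
def snap(n,f):
    p=pose(); im=optics.get_image(n); cv2.imwrite('pics/'+f,im); return im,p
def cam(n,p=None):
    c=optics.camera_params(n)
    K=np.array([[c['fx'],0,c['cx']],[0,c['fy'],c['cy']],[0,0,1]]); d=np.array([c['k1'],0,0,0.])
    if 'R' in c: R=np.array(c['R']);t=np.array(c['t'])
    else:
        T=np.array(c['T_tool_cam']); W=np.eye(4); W[:3,:3]=p[1];W[:3,3]=p[0]
        M=np.linalg.inv(W@T); R=M[:3,:3];t=M[:3,3]
    return K,d,R,t
def ray(n,uv,p=None):
    K,d,R,t=cam(n,p); q=cv2.undistortPoints(np.array([[uv]],float),K,d)[0,0]
    return -R.T@t, R.T@np.array([q[0],q[1],1])
def onz(n,uv,z,p=None):
    o,v=ray(n,uv,p); return o+v*(z-o[2])/v[2]
def proj(n,X,p=None):
    K,d,R,t=cam(n,p); return cv2.projectPoints(np.atleast_2d(np.array(X,float)),cv2.Rodrigues(R)[0],t,K,d)[0][:,0]
E
python3 - <<'E'
from h import *
for n in('scene','top','wrist'):
    im,p=snap(n,n+'0.png')
    print(n,cam(n,p)[2].round(3).tolist(),(-cam(n,p)[2].T@cam(n,p)[3]).round(3))
    for o in ['box','wedge_center','jar_right','jar_front','mill_tall','mill_short','bail','flap_inner','flap_outer']:
        print(o,[(np.round(b['box']).tolist(),round(b['conf'],2)) for b in boxes_of(o,n)][:4])
    for o in ['box','wedge_center','wedge_tip','bail_mid','jar_right','mill_tall']:
        print(' m',o,[(np.round(b['uv']).tolist(),round(b['conf'],2)) for b in mark_of(o,n)][:4])
print(p[2])
E
```

```text
scene [[-0.784, -0.621, 0.004], [-0.485, 0.609, -0.627], [0.387, -0.494, -0.779]] [0.02  0.717 1.154]
box [([232.0, 142.0, 319.0, 261.0], 0.93), ([244.0, 287.0, 272.0, 320.0], 0.6)]
wedge_center [([242.0, 285.0, 274.0, 318.0], 0.58), ([236.0, 335.0, 256.0, 361.0], 0.53), ([219.0, 256.0, 239.0, 281.0], 0.52)]
jar_right [([346.0, 167.0, 366.0, 192.0], 0.6)]
jar_front [([288.0, 259.0, 307.0, 283.0], 0.63), ([231.0, 143.0, 319.0, 262.0], 0.37)]
mill_tall [([203.0, 196.0, 217.0, 229.0], 0.65)]
mill_short []
bail [([271.0, 197.0, 275.0, 199.0], 0.62)]
flap_inner [([232.0, 218.0, 282.0, 248.0], 0.66)]
flap_outer [([267.0, 139.0, 322.0, 200.0], 0.91)]
 m box [([275.0, 229.0], 0.76), ([294.0, 276.0], 0.21)]
 m wedge_center [([228.0, 266.0], 0.72), ([258.0, 301.0], 0.68), ([244.0, 344.0], 0.61)]
 m wedge_tip [([244.0, 290.0], 0.86), ([254.0, 334.0], 0.82), ([235.0, 256.0], 0.71)]
 m bail_mid [([270.0, 204.0], 0.56)]
 m jar_right [([355.0, 185.0], 0.68)]
 m mill_tall [([209.0, 222.0], 0.91)]
top [[0.001, -1.0, -0.009], [-0.983, 0.0, -0.182], [0.182, 0.009, -0.983]] [0.351 0.053 1.083]
box [([22
[... 1268 characters left out ...]
ime': 1.6, 'qpos': array([ 1.2717878 ,  0.41109619, -0.01271092,  1.59621971,  0.00561819,
        1.13428673, -0.08223204]), 'joint_vel': array([ 0.00067517, -0.00058144,  0.00055606, -0.00057327,  0.00105945,
       -0.00191107,  0.00124062]), 'joint_efforts': array([-7.04481663e-04, -5.87737799e+01,  6.40582647e-01, -2.91385227e+01,
       -5.38866862e-02,  1.03047825e-02,  7.39627069e-06]), 'eef_pos': array([ 0.14296676, -0.60842552,  0.24764773]), 'orientation': array([ 7.83823931e-01, -6.20983128e-01,  7.31249929e-06,  1.21390511e-05]), 'wrist_force': array([-0.34252764,  0.27475131, -0.97613788]), 'moment': array([0.00723113, 0.02052982, 0.01647583]), 'grip_width': 0.9982146617371573}
```

View pictures.

```bash
python3 - <<'E'
import cv2
a=cv2.imread('pics/top0.png');cv2.imwrite('pics/top0c.png',cv2.resize(a[100:310,100:450],None,fx=2.28,fy=2.28,interpolation=cv2.INTER_CUBIC))
a=cv2.imread('pics/scene0.png');cv2.imwrite('pics/scene0c.png',cv2.resize(a[120:380,170:400],None,fx=2.3,fy=2.3,interpolation=cv2.INTER_CUBIC))
E
```

```text
(no output)
```

View pics/top0c.png

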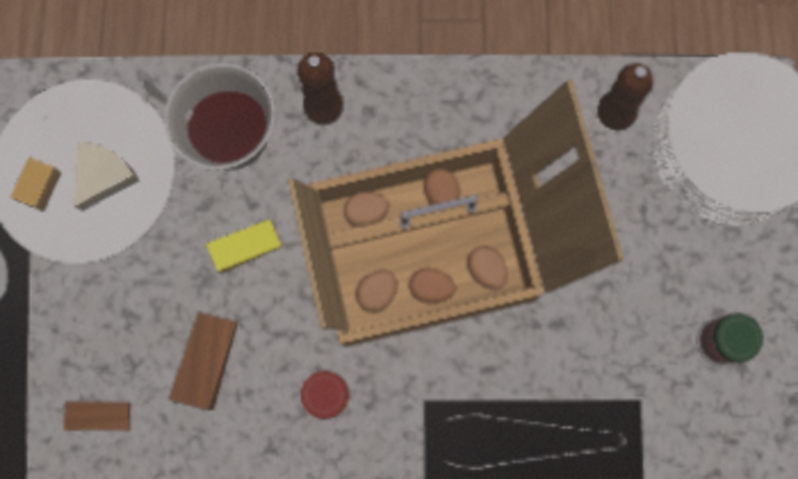

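View pics/scene0c.png

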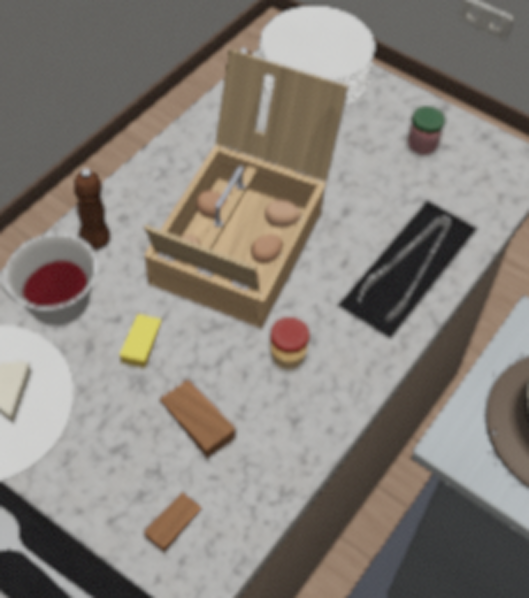

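```bash
python3 - <<'E'
from h import *
f=lambda u,v:(100+u/2.28,100+v/2.28)
g=lambda u,v:(170+u/2.3,120+v/2.3)
for nm,c in dict(BL=(343,338),BR=(541,296),TR=(501,143)).items(): print(nm,onz('top',f(*c),.078).round(4))
for nm,c in dict(BL=(262,318),BR=(323,182),).items(): print('sc',nm,onz('scene',g(*c),.078).round(4))
for n,c in dict(a=(200,313),b=(237,322),c=(210,409),d=(171,401)).items(): print('w',n,onz('top',f(*c),.01 if n in'ab' else .034).round(4))
print('mc',onz('top',(185,256),.011),onz('scene',(258,301),.011),onz('top',(194,236),.005),onz('scene',(244,290),.005))
print('bail', onz('top',(292,189),.104),onz('scene',(270,204),.104))
print('box',onz('top',(284,210),0),onz('scene',(275,229),0))
print('jf',onz('top',f(325,395),.075), 'mills',onz('top',f(316,64),.16),onz('top',(242,148),0),onz('top',f(637,75),.14),'jr',onz('top',f(738,337),.075))
E
```

```text
BL [0.426  0.1303 0.078 ]
BR [ 0.4737 -0.0944  0.078 ]
TR [ 0.6545 -0.0523  0.078 ]
sc BL [0.4014 0.1608 0.078 ]
sc BR [ 0.476  -0.0929  0.078 ]
w a [0.4609 0.3107 0.01  ]
w b [0.4501 0.2648 0.01  ]
w c [0.3455 0.2889 0.034 ]
w d [0.3544 0.3357 0.034 ]
mc [0.40895333 0.31608604 0.011     ] [0.39384689 0.30061123 0.011     ] [0.46504213 0.29431457 0.005     ] [0.45495548 0.29668921 0.005     ]
bail [0.5762606  0.02332007 0.104     ] [0.56050459 0.03077699 0.104     ]
box [0.53956644 0.04307396 0.        ] [0.52791771 0.04262639 0.        ]
jf [0.36221177 0.15006067 0.075     ] mills [0.72072768 0.15818234 0.16      ] [0.72302863 0.16508048 0.        ] [ 0.71606757 -0.20130213  0.14      ] jr [ 0.42607568 -0.32080329  0.075     ]
```

```bash
cat > ov.py <<'E'
from h import *
def boxpts(cx,cy,yaw,P):
    c,s=np.cos(yaw),np.sin(yaw); P=np.array(P,float)
    return np.c_[cx+c*P[:,0]-s*P[:,1],cy+s*P[:,0]+c*P[:,1],P[:,2]]
def draw(n,src,dst,segs,x0,y0,x1,y1,f,p=None):
    a=cv2.imread('pics/'+src)[y0:y1,x0:x1]; a=cv2.resize(a,None,fx=f,fy=f,interpolation=cv2.INTER_CUBIC)
    for A,col in segs:
        uv=(proj(n,A,p)+.5-np.array([x0,y0]))*f
        cv2.polylines(a,[np.round(uv).astype(int)],False,col,1)
    cv2.imwrite('pics/'+dst,a)
E
cat > fit.py <<'E'
from ov import *
from scipy.optimize import least_squares
f=lambda u,v:(100+u/2.28,100+v/2.28)
g=lambda u,v:(170+u/2.3,120+v/2.3)
M=[[-.095,.12,.078],[-.095,-.12,.078],[.095,-.12,.078],[-.095,.12,0]]
obs=np.array([f(343,338),f(541,296),f(501,143)])
o2=np.array([g(323,182)])
def r(x):
    return np.r_[(proj('top',boxpts(*x,M[:3]))-obs).ravel(),(proj('scene',boxpts(*x,M[1:2]))-o2).ravel()]
s=least_squares(r,[.53,.04,.2]);print(s.x,s.fun.round(1))
x=s.x
rim=boxpts(*x,[[-.095,-.12,.078],[.095,-.12,.078],[.095,.12,.078],[-.095,.12,.078],[-.095,-.12,.078],[-.095,-.12,0],[-.095,.12,0],[-.095,.12,.078]])
bl=boxpts(*x,[[.025,-.065,.108],[.025,.015,.108]])
W=boxpts(.4027,.300,-.229,[[.055,.025,.01],[.055,-.025,.01],[-.055,-.025,.034],[-.055,.025,.034],[.055,.025,.01]])
W2=boxpts(.4027,.300,-.229,[[.055,.025,0],[.055,-.025,0],[-.055,-.025,0],[-.055,.025,0],[.055,.025,0]])
S=[(rim,(0,0,255)),(bl,(255,0,0)),(W,(0,255,0)),(W2,(255,255,0))]
draw('top','top0.png','ovt.png',S,160,110,400,300,3.3)
draw('scene','scene0.png','ovs.png',S,190,120,350,340,2.7)
E
python3 fit.py
```

```text
[0.54082834 0.04093726 0.22220599] [-2.6  1.7  1.  -0.4  1.  -1.9  1.  -0.5]
```

View pics/ovt.png

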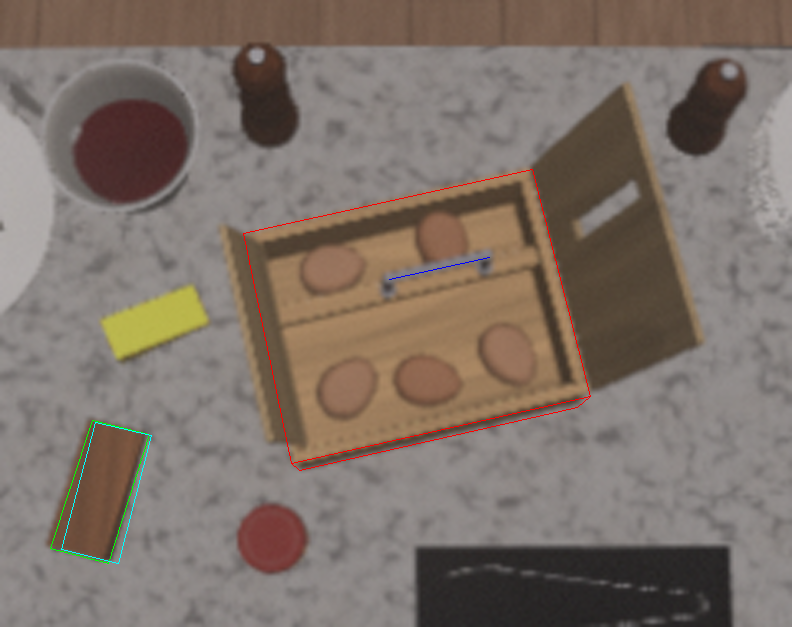

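View pics/ovs.png

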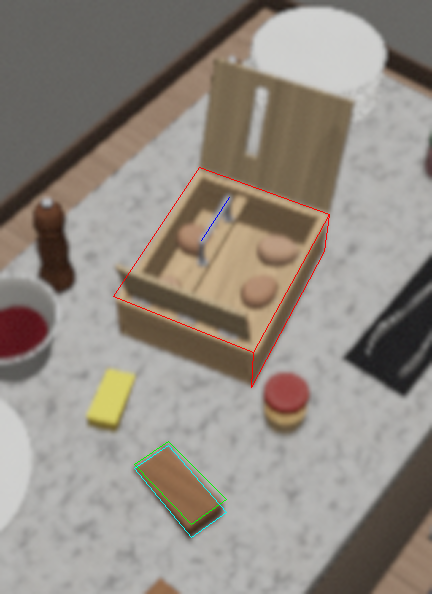

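```bash
cat > st.py <<'E'
from h import *
import sys
B=(.5405,.0405,.222)
def tobox(X,B=B):
    c,s=np.cos(B[2]),np.sin(B[2]); d=np.array(X)[:2]-B[:2]; return np.array([c*d[0]+s*d[1],-s*d[0]+c*d[1],X[2]])
def show():
    P,R,s=pose(); yaw=np.arctan2(R[1,0],R[0,0])
    print('t',round(s['time'],2),'box',tobox(P).round(4),'yawerr',round(yaw-(B[2]-np.pi/2),4),'z',R[:,2].round(3),'F',np.round(s['wrist_force'],1),'g',round(s['grip_width'],3),'q',np.round(s['qpos'],2))
if __name__=='__main__':show()
E
python3 st.py
python3 -m jog '-0.025 -0.031 -0.0125 0 0 0.0085 -1;-0.05 -0.062 -0.025 0 0 0.0085 -1;-0.075 -0.094 -0.0375 0 0 0.0085 -1;-0.1 -0.125 -0.05 0 0 0.0085 -1;-0.125 -0.156 -0.0625 0 0 0.0085 -1;-0.15 -0.187 -0.075 0 0 0.0085 -1;-0.175 -0.219 -0.0875 0 0 0.0085 -1;-0.2 -0.25 -0.1 0 0 0.0085 -1'
python3 st.py
```

```text
t 2.4 box [-0.5306 -0.5455  0.2476] yawerr 0.0089 z [ 0.  0. -1.] F [ 0.5 -0.6 -0.4] g 0.998 q [ 1.27  0.41 -0.01  1.6   0.01  1.13 -0.08]
time: 3.07
eef_pos: [0.3402, -0.3564, 0.348]
orientation: [0.781, -0.624, 0.0, 0.0]
wrist_force: [0.4, -0.5, -0.5]
grip_width: 0.434
t 3.07 box [-0.2828 -0.343   0.348 ] yawerr 0.0001 z [ 0.    -0.001 -1.   ] F [ 0.4 -0.5 -0.5] g 0.434 q [ 0.88  0.12 -0.19  1.75  0.02  1.28 -0.66]
```

```bash
python3 - <<'E'
from ov import *
B=(.5405,.0405,.222)
f=lambda u,v:np.array([160+u/3.3,110+v/3.3])
for a in np.arange(1.4,2.3,.1):
    o=boxpts(*B,[[-.095,-.12+.165*np.cos(a),.078+.165*np.sin(a)],[.095,-.12+.165*np.cos(a),.078+.165*np.sin(a)]])
    i=boxpts(*B,[[-.083,.11-.085*np.cos(a),.078+.085*np.sin(a)],[.083,.11-.085*np.cos(a),.078+.085*np.sin(a)]])
    print(round(a,1),np.linalg.norm(proj('top',o)-[f(703,343),f(628,85)],axis=1).round(1),np.linalg.norm(proj('top',i)-[f(267,438),f(222,226)],axis=1).round(1))
E
python3 -m jog '-0.037 -0.023 0 0 0 0 -1;-0.074 -0.045 0 0 0 0 -1;-0.11 -0.068 0 0 0 0 -1;-0.147 -0.09 0 0 0 0 -1;-0.184 -0.113 0 0 0 0 -1;-0.22 -0.135 0 0 0 0 -1;-0.257 -0.157 0 0 0 0 -1;-0.293 -0.18 0 0 0 0 -1'
python3 st.py
```

```text
1.4 [37.3 34.7] [13.4 13.4]
1.5 [29.7 27.4] [ 9.8 10. ]
1.6 [22.2 20.2] [6.2 6.6]
1.7 [14.9 13.2] [2.7 3.3]
1.8 [8.  6.5] [1.  1.5]
1.9 [2.  0.3] [4.2 3.9]
2.0 [4.9 5.8] [7.4 6.9]
2.1 [10.3 11.2] [10.4  9.7]
2.2 [15.1 16. ] [13.2 12.4]
time: 3.73
eef_pos: [0.4468, -0.0406, 0.3475]
orientation: [0.781, -0.624, 0.001, -0.0]
wrist_force: [0.4, -0.2, -0.1]
grip_width: 0.009
t 3.73 box [-0.1092 -0.0584  0.3475] yawerr 0.0 z [ 0.001 -0.001 -1.   ] F [ 0.4 -0.2 -0.1] g 0.009 q [ 0.49  0.06 -0.53  1.82  0.03  1.27 -1.39]
```

```bash
python3 -m jog '-0.036 -0.015 0.007 0 0 0 -1;-0.072 -0.03 0.014 0 0 0 -1;-0.108 -0.045 0.021 0 0 0 -1;-0.144 -0.06 0.028 0 0 0 -1;-0.18 -0.075 0.035 0 0 0 -1;-0.216 -0.09 0.042 0 0 0 -1;-0.24 -0.1 0.055 0 0 0 -1;-0.24 -0.1 0.095 0 0 0 -1'
python3 st.py
```

```text
time: 4.4
eef_pos: [0.4931, 0.2217, 0.2558]
orientation: [0.783, -0.622, 0.001, -0.005]
wrist_force: [0.5, 0.4, -1.0]
grip_width: 0.003
t 4.4 box [-0.0063  0.1872  0.2558] yawerr 0.0069 z [ 0.008  0.007 -1.   ] F [ 0.5  0.4 -1. ] g 0.003 q [ 0.05  0.34 -0.7   1.76  0.24  1.12 -2.07]
```

```bash
python3 -m jog '0 0 0.03 0 0 0 -1;0 0 0.06 0 0 0 -1;0 0 0.082 0 0 0 -1;0.02 0 0.082 0 0 0 -1;0.04 0 0.082 0 0 0 -1;0.055 0 0.082 0 0 0 -1;0.068 0 0.08 0 0 0 -1;0.08 0 0.078 0 0 0 -1'
python3 st.py
```

```text
time: 5.07
eef_pos: [0.5091, 0.1348, 0.1739]
orientation: [0.781, -0.624, -0.0, 0.0]
wrist_force: [-0.3, 0.5, -0.1]
grip_width: 0.004
t 5.07 box [-0.0098  0.0988  0.1739] yawerr -0.0002 z [-0.  0. -1.] F [-0.3  0.5 -0.1] g 0.004 q [ 0.17  0.4  -0.65  1.88  0.3   0.95 -1.97]
```

```bash
python3 -m jog '0.017 0 0.004 0 0 0 -1;0.03 0 0.012 0 0 0 -1;0.042 0 0.022 0 0 0 -1;0.05 0 0.036 0 0 0 -1;0.055 0 0.048 0 0 0 -1;0.058 0 0.06 0 0 0 -1;0.059 0 0.07 0 0 0 -1;0.059 0 0.074 0 0 0 -1'
python3 st.py; python3 - <<'E'
from h import *
im,_=snap('scene','s1.png');cv2.imwrite('pics/s1c.png',cv2.resize(im[110:340,190:350],None,fx=2.6,fy=2.6))
E
```

```text
time: 5.73
eef_pos: [0.5222, 0.0776, 0.102]
orientation: [0.781, -0.624, 0.001, 0.001]
wrist_force: [-20.3, -10.2, 74.6]
grip_width: 0.01
t 5.73 box [-0.0097  0.0402  0.102 ] yawerr 0.0 z [-0.    -0.003 -1.   ] F [-20.3 -10.2  74.6] g 0.01 q [ 0.22  0.5  -0.59  1.94  0.38  0.81 -1.93]
```

View pics/s1c.png

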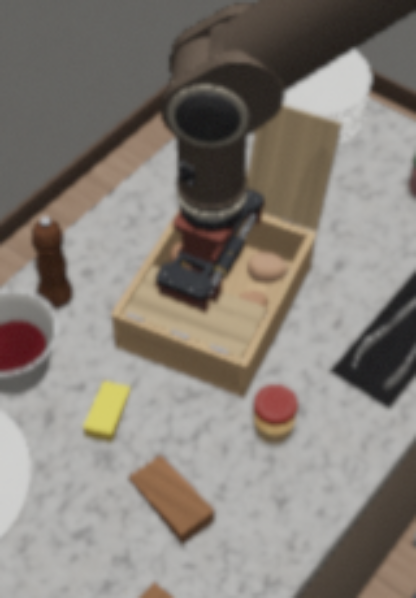

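```bash
python3 -m jog '0 0 -0.02 0 0 0 -1;0 0 -0.06 0 0 0 -1;0 0.01 -0.1 0 0 0 -1;0 0.02 -0.14 0 0 0 -1;0 0.02 -0.18 0 0 0 -1;0.02 0.02 -0.21 0 0 0 -1;0.05 0.02 -0.22 0 0 0 -1;0.085 0.02 -0.22 0 0 0 -1'
python3 st.py
python3 -m jog '0.035 0 0 0 0 0 -1;0.07 0 0 0 0 0 -1;0.105 0 0 0 0 0 -1;0.14 0 0 0 0 0 -1;0.175 0 0 0 0 0 -1;0.2 0 0 0 0 0 -1;0.2 0 0 0 0 0 -1;0.2 0 0.02 0 0 0 -1'
python3 st.py
python3 - <<'E'
from h import *
im,_=snap('scene','s2.png');cv2.imwrite('pics/s2c.png',cv2.resize(im[110:340,190:380],None,fx=2.6,fy=2.6))
E
```

```text
time: 6.45
eef_pos: [0.5226, -0.0077, 0.3234]
orientation: [0.783, -0.623, 0.002, -0.002]
wrist_force: [0.6, -0.5, -0.9]
grip_width: 0.008
t 6.45 box [-0.028  -0.0431  0.3234] yawerr 0.0048 z [ 0.006 -0.    -1.   ] F [ 0.6 -0.5 -0.9] g 0.008 q [ 0.46  0.23 -0.65  1.71  0.15  1.24 -1.56]
time: 7.12
eef_pos: [0.5671, -0.2059, 0.3017]
orientation: [0.78, -0.625, 0.002, -0.001]
wrist_force: [0.4, 1.0, 0.2]
grip_width: 0.006
t 7.12 box [-0.0283 -0.2462  0.3017] yawerr -0.0022 z [ 0.004 -0.001 -1.   ] F [0.4 1.  0.2] g 0.006 q [ 0.66  0.38 -0.54  1.55  0.2   1.25 -1.26]
```

View pics/s2c.png

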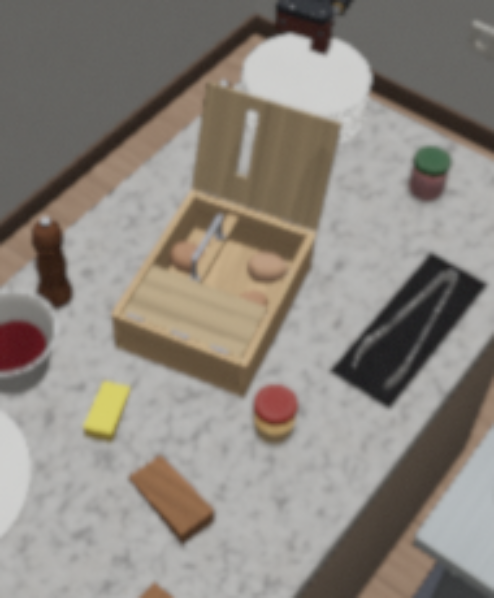

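```bash
python3 -m jog '0 0 0.035 0 0 0 -1;0 0 0.07 0 0 0 -1;-0.03 0 0.072 0 0 0 -1;-0.055 0 0.07 0 0 0 -1;-0.08 0 0.064 0 0 0 -1;-0.102 0 0.059 0 0 0 -1;-0.13 0 0.059 0 0 0 -1;-0.158 0 0.061 0 0 0 -1'
python3 st.py
```

```text
time: 7.83
eef_pos: [0.5301, -0.0487, 0.2392]
orientation: [0.781, -0.624, 0.0, 0.0]
wrist_force: [1.1, -0.5, -1.3]
grip_width: 0.003
t 7.83 box [-0.0297 -0.0847  0.2392] yawerr 0.0009 z [ 0.    -0.001 -1.   ] F [ 1.1 -0.5 -1.3] g 0.003 q [ 0.48  0.32 -0.6   1.8   0.2   1.08 -1.54]
```

```bash
python3 -m jog '-0.027 0 0.008 0 0 0 -1;-0.051 0 0.025 0 0 0 -1;-0.068 0 0.041 0 0 0 -1;-0.082 0 0.058 0 0 0 -1;-0.091 0 0.075 0 0 0 -1;-0.098 0 0.092 0 0 0 -1;-0.102 0 0.108 0 0 0 -1;-0.104 0 0.12 0 0 0 -1'
python3 st.py
```

```text
time: 8.5
eef_pos: [0.5065, 0.0528, 0.1176]
orientation: [0.782, -0.623, -0.001, 0.0]
wrist_force: [-0.2, -0.1, 0.7]
grip_width: 0.005
t 8.5 box [-0.0305  0.0195  0.1176] yawerr 0.003 z [-0.002  0.    -1.   ] F [-0.2 -0.1  0.7] g 0.005 q [ 0.27  0.44 -0.59  1.98  0.33  0.82 -1.85]
```

Tip now at 0.093; press down the last 9–10 mm slowly.

```bash
python3 -m jog '0 0 0.003 0 0 0 -1;0 0 0.005 0 0 0 -1;0 0 0.007 0 0 0 -1;0 0 0.008 0 0 0 -1;0 0 0.009 0 0 0 -1;0 0 0.0095 0 0 0 -1;0 0 0.0095 0 0 0 -1;0 0 0.0095 0 0 0 -1'
python3 st.py
```

```text
time: 9.17
eef_pos: [0.5078, 0.051, 0.1098]
orientation: [0.781, -0.624, 0.0, -0.0]
wrist_force: [-0.6, -0.0, 0.1]
grip_width: 0.006
t 9.17 box [-0.0296  0.0174  0.1098] yawerr -0.0 z [ 0. -0. -1.] F [-0.6 -0.   0.1] g 0.006 q [ 0.26  0.46 -0.58  1.98  0.34  0.8  -1.86]
```

```bash
python3 -m jog '0 0 0.001 0 0 0 -1;0 0 0.0015 0 0 0 -1;0 0 0.002 0 0 0 -1;0 0 0.0025 0 0 0 -1;0 0 0.003 0 0 0 -1;0 0 0.0035 0 0 0 -1;0 0 0.0035 0 0 0 -1;0 0 0.0035 0 0 0 -1'
python3 st.py
```

```text
time: 9.83
eef_pos: [0.508, 0.0511, 0.1089]
orientation: [0.781, -0.624, 0.001, 0.0]
wrist_force: [-10.7, -2.7, 32.5]
grip_width: 0.003
t 9.83 box [-0.0293  0.0175  0.1089] yawerr 0.0002 z [ 0.002 -0.002 -1.   ] F [-10.7  -2.7  32.5] g 0.003 q [ 0.26  0.46 -0.58  1.98  0.35  0.8  -1.86]
```

```bash
python3 -m jog '0 0 -0.015 0 0 0 -1;0 0 -0.055 0 0 0 -1;0 0 -0.09 0 0 -0.12 -1;-0.02 0.005 -0.12 0 0 -0.24 -1;-0.05 0.01 -0.14 0 0 -0.36 -1;-0.085 0.02 -0.14 0 0 -0.48 -1;-0.12 0.03 -0.14 0 0 -0.6 0;-0.155 0.035 -0.14 0 0 -0.72 1'
python3 st.py
```

```text
time: 10.5
eef_pos: [0.4381, 0.1955, 0.2467]
orientation: [0.952, -0.307, 0.001, 0.0]
wrist_force: [0.1, -0.2, -0.4]
grip_width: 0.116
t 10.5 box [-0.0657  0.1738  0.2467] yawerr 0.7255 z [ 0.002 -0.001 -1.   ] F [ 0.1 -0.2 -0.4] g 0.116 q [ 0.22  0.27 -0.88  1.9   0.24  1.08 -1.37]
```

```bash
python3 -m jog '-0.02 -0.012 0 0 0 -0.12 1;-0.04 -0.024 0 0 0 -0.24 1;-0.06 -0.036 0 0 0 -0.36 1;-0.08 -0.048 0 0 0 -0.48 1;-0.099 -0.06 0 0 0 -0.6 1;-0.099 -0.06 0 0 0 -0.72 1;-0.099 -0.06 0 0 0 -0.84 1;-0.099 -0.06 0 0 0 -0.96 1'
python3 -m jog '0 0 0 0 0 -0.12 1;0 0 0 0 0 -0.24 1;0 0 0 0 0 -0.36 1;0 0 0 0 0 -0.48 1;0 0 0 0 0 -0.6 1;0 0 0 0 0 -0.72 1;0 0 0 0 0 -0.84 1;0 0 0 0 0 -0.96 1'
python3 st.py
cat > w.py <<'E'
from ov import *
im,p=snap('wrist','w1.png')
print('c',[(np.round(b['uv']).tolist(),round(b['conf'],2),onz('wrist',b['uv'],.011,p).round(4)) for b in mark_of('wedge_center','wrist')])
print('t',[(np.round(b['uv']).tolist(),round(b['conf'],2),onz('wrist',b['uv'],.005,p).round(4)) for b in mark_of('wedge_tip','wrist')])
w=(.4027,.300,-.229)
W=boxpts(*w,[[.055,.025,.01],[.055,-.025,.01],[-.055,-.025,.034],[-.055,.025,.034],[.055,.025,.01]])
W2=boxpts(*w,[[.055,.025,0],[.055,-.025,0],[-.055,-.025,0],[-.055,.025,0],[.055,.025,0]])
draw('wrist','w1.png','w1o.png',[(W,(0,255,0)),(W2,(255,255,0))],0,0,560,420,1,p)
np.savez('w1.npz',P=p[0],R=p[1])
E
python3 w.py
```

```text
time: 11.17
eef_pos: [0.3941, 0.3019, 0.2461]
orientation: [0.986, 0.169, 0.0, 0.0]
wrist_force: [-0.2, -1.3, -1.0]
grip_width: 0.726
time: 11.83
eef_pos: [0.3946, 0.3012, 0.2461]
orientation: [0.797, 0.604, 0.0, 0.0]
wrist_force: [-0.2, 0.6, -0.2]
grip_width: 1.0
t 11.83 box [-0.0849  0.2864  0.2461] yawerr 2.6459 z [ 0. -0. -1.] F [-0.2  0.6 -0.2] g 1.0 q [ 0.25  0.52 -1.34  1.85  0.55  1.22  0.03]
c [([282.0, 307.0], 0.9, array([0.543 , 0.2596, 0.011 ])), ([394.0, 83.0], 0.72, array([0.3353, 0.43  , 0.011 ])), ([287.0, 184.0], 0.7, array([0.4032, 0.3045, 0.011 ]))]
t [([360.0, 93.0], 0.91, array([0.3355, 0.3973, 0.005 ])), ([292.0, 233.0], 0.79, array([0.4596, 0.2936, 0.005 ])), ([255.0, 321.0], 0.67, array([0.5574, 0.2221, 0.005 ]))]
```

View pics/w1o.png

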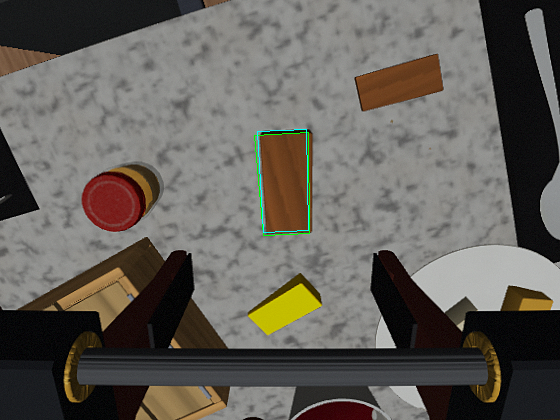

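```bash
python3 -m jog '0.001 0 0.035 0 0 -0.045 1;0.002 0 0.07 0 0 -0.045 1;0.002 0 0.105 0 0 -0.045 1;0.002 0 0.14 0 0 -0.045 1;0.002 0 0.17 0 0 -0.045 1;0.002 0 0.195 0 0 -0.045 1;0.002 0 0.21 0 0 -0.045 1;0.002 0 0.217 0 0 -0.045 1'
python3 st.py
```

```text
time: 12.65
eef_pos: [0.3943, 0.3024, 0.027]
orientation: [0.786, 0.618, -0.001, 0.0]
wrist_force: [-0.7, -0.4, 0.2]
grip_width: 0.997
t 12.65 box [-0.0849  0.2877  0.027 ] yawerr 2.6816 z [-0.002 -0.002 -1.   ] F [-0.7 -0.4  0.2] g 0.997 q [ 0.01  0.78 -1.03  2.04  0.9   0.87 -0.21]
```

```bash
python3 -m jog '0 0 0.0015 0 0 0 -1;0 0 0.0015 0 0 0 -1;0 0 0.0015 0 0 0 -1;0 0 0.0015 0 0 0 -1;0 0 0.0015 0 0 0 -1;0 0 0.0015 0 0 0 -1;0 0 0.0015 0 0 0 -1;0 0 0.0015 0 0 0 -1'
python3 st.py
```

```text
time: 13.32
eef_pos: [0.3955, 0.3035, 0.0282]
orientation: [0.785, 0.619, 0.001, 0.0]
wrist_force: [-0.3, -1.2, 6.1]
grip_width: 0.568
t 13.32 box [-0.0835  0.2885  0.0282] yawerr 2.685 z [ 0.001  0.    -1.   ] F [-0.3 -1.2  6.1] g 0.568 q [ 0.01  0.78 -1.03  2.04  0.9   0.87 -0.21]
```

```bash
python3 -m jog '0 0 -0.02 0 0 0 -1;0 0 -0.05 0 0 0 -1;0 0 -0.085 0 0 0 -1;0 0 -0.12 0 0 0 -1;0 0 -0.15 0 0 -0.1 -1;-0.02 0.013 -0.17 0 0 -0.2 -1;-0.045 0.03 -0.18 0 0 -0.3 -1;-0.075 0.05 -0.18 0 0 -0.4 -1'
python3 st.py
python3 - <<'E'
from h import *
im,p=snap('wrist','w2.png');print(onz('wrist',(282,184),.1,p))
for o in('wedge_center','wedge_tip'):print([(np.round(b['uv']).tolist(),round(b['conf'],2)) for b in mark_of(o,'wrist')])
E
```

```text
time: 13.98
eef_pos: [0.4266, 0.2198, 0.21]
orientation: [0.643, 0.766, 0.002, 0.001]
wrist_force: [0.6, 0.3, -2.0]
grip_width: 0.569
t 13.98 box [-0.0716  0.1999  0.21  ] yawerr 3.0932 z [ 0.003  0.002 -1.   ] F [ 0.6  0.3 -2. ] g 0.569 q [ 0.46  0.61 -1.42  1.93  0.65  1.19  0.55]
[0.40415571 0.21586714 0.1       ]
[([527.0, 130.0], 0.72), ([285.0, 294.0], 0.56)]
[([486.0, 120.0], 0.94)]
```

View pics/w2.png

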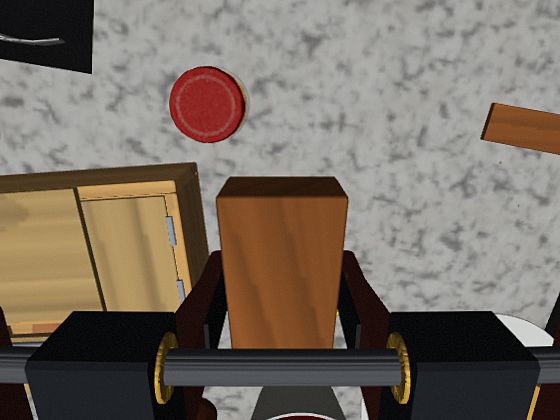

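```bash
python3 -m jog '-0.03 0.004 0 0 0 -0.048 -1;-0.06 0.008 0 0 0 -0.048 -1;-0.09 0.011 0 0 0 -0.048 -1;-0.12 0.015 0 0 0 -0.048 -1;-0.15 0.019 0 0 0 -0.048 -1;-0.18 0.022 0 0 0 -0.048 -1;-0.21 0.026 0.01 0 0 -0.048 -1;-0.2235 0.0274 0.02 0 0 -0.048 -1'
python3 st.py
python3 - <<'E'
from h import *
im,p=snap('scene','s3.png');cv2.imwrite('pics/s3c.png',cv2.resize(im[110:340,190:350],None,fx=2.6,fy=2.6))
im,p=snap('wrist','w3.png')
E
```

```text
time: 14.8
eef_pos: [0.4912, -0.0001, 0.1869]
orientation: [0.629, 0.777, -0.0, 0.0]
wrist_force: [0.8, -0.3, -1.4]
grip_width: 0.569
t 14.8 box [-0.0571 -0.0288  0.1869] yawerr 3.1289 z [ 0.    -0.001 -1.   ] F [ 0.8 -0.3 -1.4] g 0.569 q [ 0.9   0.66 -1.39  1.93  0.71  1.18  1.02]
```

View pics/s3c.png

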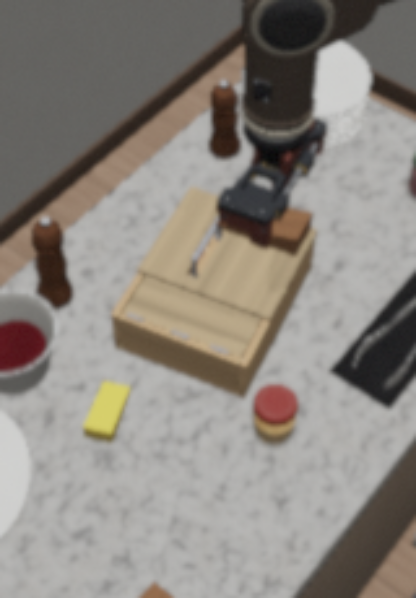

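View pics/w3.png

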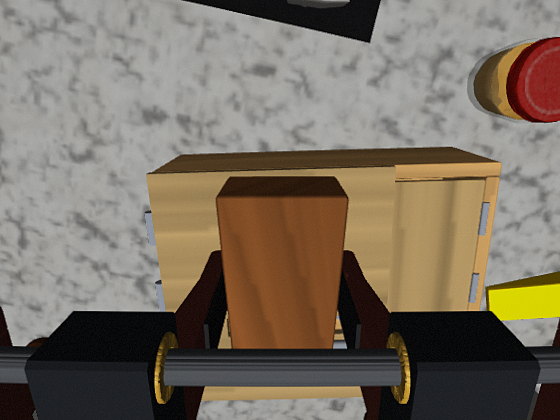

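```bash
python3 - <<'E'
from ov import *
from st import tobox,B
p=pose()
print(proj('wrist',boxpts(*B,[[-.095,-.12,.084],[-.095,.12,.078],[-.095,.045,.084],[-.07,.045,.084]]),p).round(1))
for uv,z in[((150,173),.084),((500,163),.078),((396,165),.084)]: print(tobox(onz('wrist',uv,z,p)).round(4))
# wedge thick-end top edge from image, z relative
for uv in[(218,195),(348,195)]: print('thick',tobox(onz('wrist',uv,.1869-.0282+.034,p)).round(4))
E
```

```text
[[141.1 169.5]
 [498.6 163.2]
 [391.5 166. ]
 [388.7 202.5]]
[-0.0926 -0.1143  0.084 ]
[-0.0951  0.1209  0.078 ]
[-0.0956  0.048   0.084 ]
thick [-0.1063 -0.0503  0.1927]
thick [-0.1057 -0.0028  0.1927]
```

```bash
python3 -m jog '0.001 0.001 0.015 0 0 -0.012 -1;0.003 0.004 0.03 0 0 -0.012 -1;0.003 0.004 0.045 0 0 -0.012 -1;0.003 0.004 0.055 0 0 -0.012 -1;0.003 0.004 0.063 0 0 -0.012 -1;0.003 0.004 0.067 0 0 -0.012 -1;0.003 0.004 0.069 0 0 -0.012 -1;0.003 0.004 0.069 0 0 -0.012 -1'
python3 st.py
```

```text
time: 15.57
eef_pos: [0.4934, 0.0068, 0.1184]
orientation: [0.623, 0.782, 0.0, -0.0]
wrist_force: [-0.8, 0.0, -0.9]
grip_width: 0.564
t 15.57 box [-0.0534 -0.0225  0.1184] yawerr 3.1456 z [-0.  0. -1.] F [-0.8  0.  -0.9] g 0.564 q [ 0.81  0.74 -1.29  1.99  0.82  1.08  0.94]
```

```bash
python3 -m jog '0 0 0.001 0 0 0 -1;0 0 0.002 0 0 0 -1;0 0 0.003 0 0 0 -1;0 0 0.004 0 0 0 -1;0 0 0.005 0 0 0 -1;0 0 0.0055 0 0 0 -1;0 0 0.006 0 0 0 -1;0 0 0.006 0 0 0 -1'
python3 st.py
```

```text
time: 16.23
eef_pos: [0.4934, 0.0065, 0.1125]
orientation: [0.623, 0.782, -0.0, -0.0]
wrist_force: [1.1, -0.2, -1.7]
grip_width: 0.566
t 16.23 box [-0.0534 -0.0228  0.1125] yawerr 3.1453 z [-0. -0. -1.] F [ 1.1 -0.2 -1.7] g 0.566 q [ 0.81  0.74 -1.28  1.99  0.83  1.07  0.94]
```

```bash
python3 -m jog '0 0 0.001 0 0 0 -1;0 0 0.001 0 0 0 -1;0 0 0.001 0 0 0 -1;0 0 0.001 0 0 0 0.4;0 0 0.001 0 0 0 0.6;0 0 0.001 0 0 0 0.8;0 0 0.001 0 0 0 0.8;0 0 0.001 0 0 0 0.8'
python3 st.py
python3 -m jog '0 0 0 0 0 0 0.9;0 0 0 0 0 0 0.9;0 0 -0.01 0 0 0 0.9;0 0 -0.03 0 0 0 0.9;0 0 -0.06 0 0 0 0.9;0 0 -0.09 0 0 0 0.9;0 0 -0.11 0 0 0 0.9;0 0 -0.11 0 0 0 0'
python3 st.py
python3 - <<'E'
from ov import *
from st import tobox,B
im,p=snap('wrist','w4.png')
for o,z in(('wedge_center',.095),('wedge_tip',.089),('bail_mid',.104)):print(o,[(np.round(b['uv']).tolist(),round(b['conf'],2),tobox(onz('wrist',b['uv'],z,p)).round(4)) for b in mark_of(o,'wrist')])
E
```

```text
time: 16.9
eef_pos: [0.4935, 0.0066, 0.1115]
orientation: [0.623, 0.782, 0.0, -0.0]
wrist_force: [-0.7, 0.1, -0.1]
grip_width: 0.886
t 16.9 box [-0.0534 -0.0227  0.1115] yawerr 3.1454 z [-0.  0. -1.] F [-0.7  0.1 -0.1] g 0.886 q [ 0.8   0.75 -1.28  1.99  0.83  1.07  0.93]
time: 17.57
eef_pos: [0.4951, 0.0077, 0.226]
orientation: [0.623, 0.782, 0.002, 0.002]
wrist_force: [0.5, 0.5, 0.1]
grip_width: 0.909
t 17.57 box [-0.0515 -0.022   0.226 ] yawerr 3.1457 z [ 0.006  0.    -1.   ] F [0.5 0.5 0.1] g 0.909 q [ 0.91  0.61 -1.41  1.88  0.64  1.22  1.08]
wedge_center [([500.0, 277.0], 0.79, array([0.0087, 0.1573, 0.095 ])), ([281.0, 216.0], 0.68, array([-0.0439, -0.0228,  0.095 ])), ([61.0, 323.0], 0.35, array([ 0.0552, -0.2127,  0.095 ]))]
wedge_tip [([280.0, 275.0], 0.94, array([ 0.0102, -0.0241,  0.089 ])), ([456.0, 279.0], 0.68, array([0.0142, 0.1243, 0.089 ]))]
bail_mid [([280.0, 300.0], 0.79, array([ 0.0245, -0.0234,  0.104 ]))]
```

View pics/w4.png

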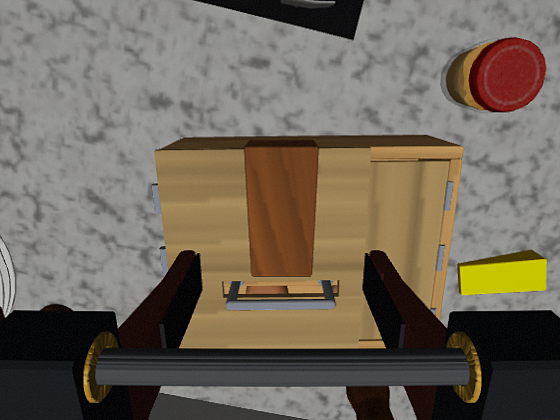

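```bash
python3 -m jog '0 -0.02 0 0 0 -0.004 -0.5;0 -0.045 0 0 0 -0.004 -1;-0.001 -0.07 0 0 0 -0.004 -1;-0.001 -0.09 0.01 0 0 -0.004 -1;-0.001 -0.09 0.03 0 0 -0.004 -1;-0.001 -0.09 0.055 0 0 -0.004 -1;-0.001 -0.09 0.08 0 0 -0.004 -1;-0.001 -0.09 0.095 0 0 -0.004 -1'
python3 st.py
```

```text
time: 18.43
eef_pos: [0.4041, -0.0151, 0.1238]
orientation: [0.622, 0.783, -0.001, -0.001]
wrist_force: [-0.7, -1.3, -0.4]
grip_width: 0.127
t 18.43 box [-0.1453 -0.0242  0.1238] yawerr 3.149 z [-0.003  0.    -1.   ] F [-0.7 -1.3 -0.4] g 0.127 q [ 0.93  0.51 -1.25  2.18  0.63  0.9   1.1 ]
```

```bash
python3 -m jog '0 0 0.002 0 0 -0.007 -1;0 0 0.004 0 0 -0.007 -1;0 0.005 0.005 0 0 -0.007 -1;0 0.01 0.005 0 0 -0.007 -1;0 0.015 0.005 0 0 -0.007 -1;0 0.02 0.005 0 0 -0.007 -1;0 0.025 0.005 0 0 -0.007 -1;0 0.025 0.005 0 0 -0.007 -1'
python3 st.py
```

```text
time: 19.1
eef_pos: [0.4317, -0.0085, 0.1219]
orientation: [0.619, 0.786, 0.001, 0.0]
wrist_force: [0.0, 0.7, 1.4]
grip_width: 0.003
t 19.1 box [-0.117  -0.0239  0.1219] yawerr 3.156 z [ 0.001  0.001 -1.   ] F [0.  0.7 1.4] g 0.003 q [ 0.87  0.55 -1.21  2.13  0.66  0.92  1.08]
```

```bash
python3 -m jog '0 0.003 0.002 0 0 0.007 -1;0 0.01 0.004 0 0 0.014 -1;0 0.018 0.004 0 0 0.014 -1;0 0.026 0.004 0 0 0.014 -1;0 0.034 0.004 0 0 0.014 -1;0 0.042 0.004 0 0 0.014 -1;0 0.05 0.004 0 0 0.014 -1;0 0.055 0.004 0 0 0.014 -1'
python3 st.py
python3 - <<'E'
from ov import *
from st import tobox,B
im,p=snap('wrist','w5.png')
for o,z in(('wedge_center',.095),('wedge_tip',.089),('bail_mid',.104)):print(o,[(np.round(b['uv']).tolist(),round(b['conf'],2),tobox(onz('wrist',b['uv'],z,p)).round(4)) for b in mark_of(o,'wrist')])
im,p=snap('scene','s5.png');cv2.imwrite('pics/s5c.png',cv2.resize(im[150:270,220:340],None,fx=4,fy=4))
E
```

```text
time: 19.77
eef_pos: [0.485, 0.0045, 0.1176]
orientation: [0.624, 0.781, 0.0, 0.0]
wrist_force: [-0.0, -0.7, 0.3]
grip_width: 0.005
t 19.77 box [-0.0621 -0.0229  0.1176] yawerr 3.1425 z [ 0.  0. -1.] F [-0.  -0.7  0.3] g 0.005 q [ 0.75  0.62 -1.14  2.01  0.7   0.97  1.05]
wedge_center []
wedge_tip []
bail_mid []
```

View pics/w5.png

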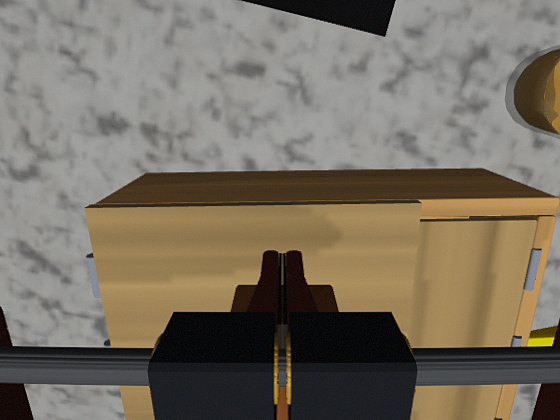

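View pics/s5c.png

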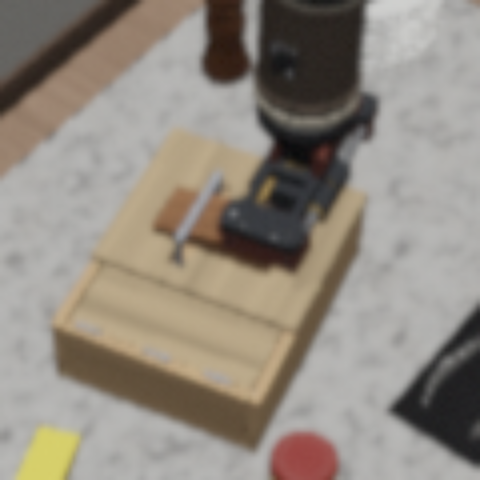

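Wedge slid straight under the bail. Now the loaded push, slowly.

```bash
python3 -m jog '0 0.003 0 0 0 0 -1;0 0.006 0 0 0 0 -1;0 0.009 0 0 0 0 -1;0 0.012 0 0 0 0 -1;0 0.015 0 0 0 0 -1;0 0.018 0 0 0 0 -1;0 0.021 0 0 0 0 -1;0 0.023 0 0 0 0 -1'
python3 st.py
```

```text
time: 20.68
eef_pos: [0.5054, 0.0089, 0.1173]
orientation: [0.624, 0.781, -0.001, -0.001]
wrist_force: [-6.4, -2.0, 4.0]
grip_width: 0.006
t 20.68 box [-0.0412 -0.0231  0.1173] yawerr 3.1423 z [-0.002 -0.001 -1.   ] F [-6.4 -2.   4. ] g 0.006 q [ 0.71  0.65 -1.12  1.96  0.7   0.99  1.05]
```

```bash
python3 -m jog '0 0.0015 0 0 0 0 -1;0 0.003 0 0 0 0 -1;0 0.0045 0 0 0 0 -1;0 0.006 0 0 0 0 -1;0 0.007 0 0 0 0 -1;0 0.008 0 0 0 0 -1;0 0.008 0 0 0 0 -1;0 0.008 0 0 0 0 -1'
python3 st.py
```

```text
time: 21.35
eef_pos: [0.5128, 0.0106, 0.1172]
orientation: [0.624, 0.781, -0.001, -0.001]
wrist_force: [-6.8, -1.9, 3.6]
grip_width: 0.007
t 21.35 box [-0.0336 -0.023   0.1172] yawerr 3.1425 z [-0.003 -0.001 -1.   ] F [-6.8 -1.9  3.6] g 0.007 q [ 0.7   0.66 -1.11  1.95  0.71  1.    1.05]
```

```bash
python3 -m jog '0 0.001 0 0 0 0 -1;0 0.002 0 0 0 0 -1;0 0.003 0 0 0 0 -1;0 0.004 0 0 0 0 -1;0 0.005 0 0 0 0 -1;0 0.006 0 0 0 0 -1;0 0.006 0 0 0 0 -1;0 0.006 0 0 0 0 -1'
python3 st.py
```

```text
time: 22.02
eef_pos: [0.5183, 0.0119, 0.1172]
orientation: [0.624, 0.781, -0.002, -0.001]
wrist_force: [-7.3, -2.0, 5.4]
grip_width: 0.006
t 22.02 box [-0.0279 -0.023   0.1172] yawerr 3.1425 z [-0.003 -0.001 -1.   ] F [-7.3 -2.   5.4] g 0.006 q [ 0.69  0.66 -1.11  1.93  0.71  1.01  1.05]
```

```bash
python3 -m jog '0 0.0005 0 0 0 0 -1;0 0.001 0 0 0 0 -1;0 0.0015 0 0 0 0 -1;0 0.002 0 0 0 0 -1;0 0.0025 0 0 0 0 -1;0 0.003 0 0 0 0 -1;0 0.003 0 0 0 0 -1;0 0.003 0 0 0 0 -1'
python3 st.py
```

```text
time: 22.68
eef_pos: [0.5207, 0.0124, 0.1171]
orientation: [0.624, 0.781, -0.002, -0.001]
wrist_force: [-8.5, -2.8, 7.0]
grip_width: 0.003
t 22.68 box [-0.0255 -0.023   0.1171] yawerr 3.1425 z [-0.005 -0.002 -1.   ] F [-8.5 -2.8  7. ] g 0.003 q [ 0.69  0.67 -1.11  1.93  0.71  1.01  1.05]
```

```bash
python3 -m jog '0 0.0005 0 0 0 0 -1;0 0.001 0 0 0 0 -1;0 0.0015 0 0 0 0 -1;0 0.002 0 0 0 0 -1;0 0.0025 0 0 0 0 -1;0 0.0025 0 0 0 0 -1;0 0.0025 0 0 0 0 -1;0 0.0025 0 0 0 0 -1'
python3 st.py
```

```text
time: 23.35
eef_pos: [0.5213, 0.0126, 0.1167]
orientation: [0.624, 0.781, -0.004, -0.002]
wrist_force: [-15.7, -2.8, 10.5]
grip_width: 0.005
t 23.35 box [-0.0248 -0.023   0.1167] yawerr 3.1426 z [-0.008 -0.003 -1.   ] F [-15.7  -2.8  10.5] g 0.005 q [ 0.68  0.67 -1.1   1.92  0.71  1.02  1.05]
```

```bash
python3 -m jog '0 0.0005 0 0 0 0 -1;0 0.001 0 0 0 0 -1;0 0.0015 0 0 0 0 -1;0 0.002 0 0 0 0 -1;0 0.002 0 0 0 0 -1;0 0.002 0 0 0 0 -1;0 0.002 0 0 0 0 -1;0 0.002 0 0 0 0 -1'
python3 st.py
python3 -m jog '0 -0.002 0 0 0 0 -1;0 -0.005 0 0 0 0 -1;0 -0.01 0 0 0 0 -1;0 -0.02 0 0 0 0 -1;0 -0.035 0 0 0 0 -1;0 -0.05 -0.01 0 0 0 -1;0 -0.05 -0.04 0 0 0 -1;0 -0.05 -0.07 0 0 0 -1'
python3 st.py
```

```text
time: 24.02
eef_pos: [0.5218, 0.0126, 0.1164]
orientation: [0.624, 0.781, -0.005, -0.003]
wrist_force: [-21.2, -4.7, 14.3]
grip_width: 0.005
t 24.02 box [-0.0243 -0.0231  0.1164] yawerr 3.1426 z [-0.011 -0.005 -1.   ] F [-21.2  -4.7  14.3] g 0.005 q [ 0.68  0.67 -1.1   1.92  0.71  1.02  1.05]
time: 24.68
eef_pos: [0.4766, 0.0025, 0.1876]
orientation: [0.624, 0.781, -0.001, -0.001]
wrist_force: [0.3, 0.5, 0.2]
grip_width: 0.007
t 24.68 box [-0.0706 -0.023   0.1876] yawerr 3.1429 z [-0.002 -0.    -1.   ] F [0.3 0.5 0.2] g 0.007 q [ 0.86  0.53 -1.25  1.96  0.57  1.08  1.15]
```

```bash
python3 -m jog '0 -0.01 -0.02 0 0 0 -1;0 -0.02 -0.04 0 0 0 -1;0 -0.03 -0.06 0 0 0 -1;0 -0.04 -0.07 0 0 0 -1;0 -0.04 -0.07 0 0 0 -1;0 -0.04 -0.07 0 0 0 -1;0 -0.04 -0.07 0 0 0 -1;0 -0.04 -0.07 0 0 0 -1'
python3 st.py
python3 - <<'E'
from ov import *
from st import tobox,B
im,p=snap('wrist','w6.png')
for o,z in(('wedge_center',.095),('wedge_tip',.089),('bail_mid',.109)):print(o,[(np.round(b['uv']).tolist(),round(b['conf'],2),tobox(onz('wrist',b['uv'],z,p)).round(4)) for b in mark_of(o,'wrist')])
im,p=snap('scene','s6.png');cv2.imwrite('pics/s6c.png',cv2.resize(im[150:270,220:340],None,fx=4,fy=4,interpolation=cv2.INTER_CUBIC))
snap('top','t6.png')
w=(.039,-.0235)
c=boxpts(*B,[[w[0],w[1],0]])[0]
x=(c[0],c[1],B[2])
W=boxpts(*x,[[.055,.025,.094],[.055,-.025,.094],[-.055,-.025,.118],[-.055,.025,.118],[.055,.025,.094]])
draw('top','t6.png','t6o.png',[(W,(0,255,0))],200,110,400,290,4)
E
```

```text
time: 25.35
eef_pos: [0.4394, -0.0061, 0.2568]
orientation: [0.624, 0.781, -0.0, -0.0]
wrist_force: [0.3, 0.0, -0.7]
grip_width: 0.003
t 25.35 box [-0.1089 -0.0232  0.2568] yawerr 3.1423 z [-0.001  0.    -1.   ] F [ 0.3  0.  -0.7] g 0.003 q [ 1.07  0.38 -1.4   1.95  0.41  1.16  1.3 ]
wedge_center [([284.0, 347.0], 0.66, array([ 0.043 , -0.0208,  0.095 ])), ([477.0, 304.0], 0.63, array([-0.0039,  0.1599,  0.095 ]))]
wedge_tip [([440.0, 308.0], 0.71, array([0.0041, 0.1286, 0.089 ]))]
bail_mid []
```

View pics/w6.png

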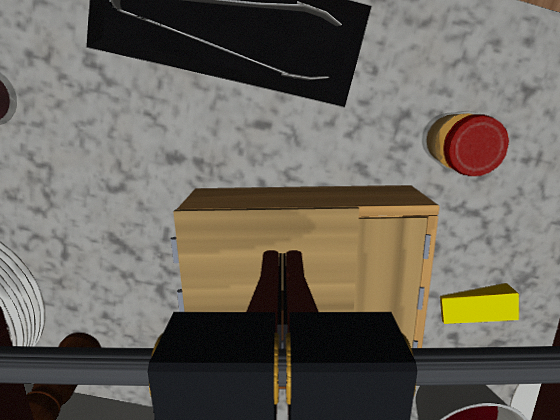

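View pics/s6c.png

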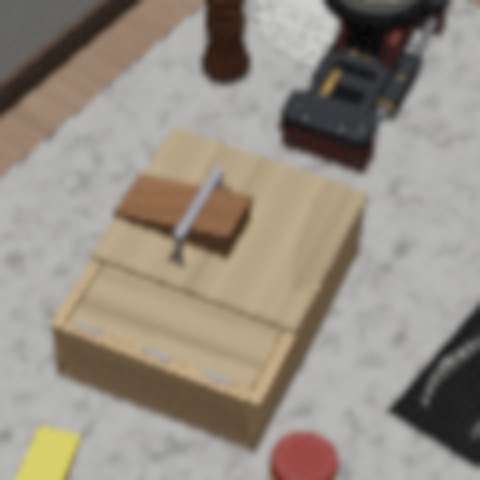

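View pics/t6o.png

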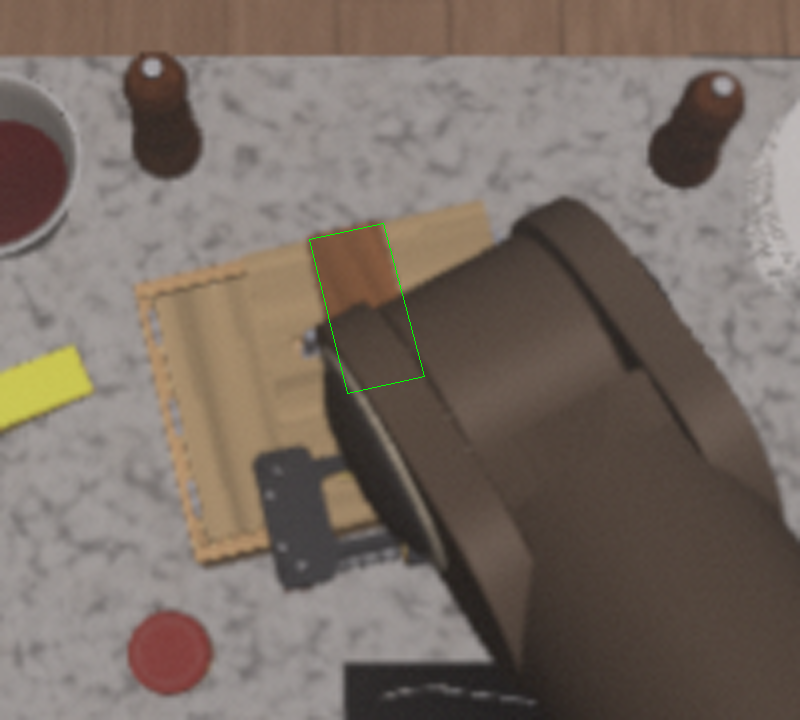

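```bash
python3 - <<'E'
from rig import bot
print(bot.hand_in())
E
```

```text
the job is handed in; nothing more can be done
None
```

The egg box is shut, and the wedge is jammed under the bail. I handed the job in at about 25.5 s of the 72 s allowed; it reports no verdict.

**What I did**
- I folded the short flap down, then the long slotted flap over it, and the bail came up through the slot.
- I laid the larger brown wedge flat with its thin end just short of the bail (centre at box x ≈ -45 mm, y ≈ -23 mm) and let go of it.
- I pushed it by its thick end until it stopped. The push force went from about 7 N to 22 N with almost no further movement. I then backed the arm away.

**Last checks**
- **Wedge:** both the push distance and the top-view overlay put its centre about 14 mm past the bail, and it is straight along the box. The wrist network put it about 4 mm further on, which is also within limits.
- **Flaps:** both look shut in the last pictures.
- **Bystanders:** the red jar and both mills show no sign of having moved. The green jar was not in the last close-ups, but the arm never went near it.
- **Robot:** the wrist force was back to about zero after I backed away.

**What was off or unchecked**
- I pressed the short flap harder than intended. It peaked at about 78 N, below the 120 N limit, and I pressed the later moves more gently.
- I could not read the bail's height directly. I take it as fully raised from the sharp rise in force and the wedge's final position.
- In the last wrist picture the gripper hid the bail and the wedge tip, so the network did not find either.

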